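Vent a gas manifold and click its selector round to the loaded well

TASK

One of the five wells of the gas manifold holds a glass sample cell; the others are plugged. Turn the selector knob on the sloping panel back anticlockwise to its closed stop and let the knob spring out there, so that the line vents, then turn it clockwise by as many clicks as the cell's well counts from the left, and let go with the knob sprung out. Closed is a push-to-turn position: the knob must be held pushed in to get into it or out of it; leave the cell, the plugs and the things standing around where they are.

Things in the scene. Friction and masses are not known exactly. Their poses are not given: they have to be found in the camera images.
- manifold: White bench-top gas manifold, 236 mm wide, 208 deep, 118 high, fixed on the bench at a varying place and yaw, two short unions on its back. Origin: centre of its underside; x to its back, y to its left as seen from the robot, z up. In front a panel rises to the back at 35 deg from level; behind it lies a level deck with a row of five wells, 40 mm apart, about 100 mm behind the knob's axis.
- panel_centre (a point): Where the knob's axis meets the aluminium panel; x up the slope, y left, z out of the panel along the axis (35 deg from vertical, leaning to the robot). The panel is 128 mm along the slope, 220 wide. Black lines run on it from five dots round the knob to the five wells; a short black cross bar left of the knob marks closed.
- knob_grip (a point): Point on the knob's axis, 35 mm out from the panel, 7 mm below the top of the black grip bar: the TCP goes here. Moves with the knob. z out of the panel, x along the bar to its pointer end (white line). Bar 43 mm long (20 behind the axis, 23 before it, narrowed to 11 at the pointer end), 14 thick across y, 28 tall, on a 49 mm round skirt whose top lies 21 mm below this point. Grip across y.
- selector (a joint): Turn of the selector, rad: 0 closed (pointer level to the left), growing clockwise seen facing the panel. A spring detent clicks every 30 deg (0.5236 rad): 1 to 5 clicks are wells 1 to 5. A click takes about 0.22 N m; let go within 8 deg of a click, it falls in and stays. Hard stops 0.05 rad beyond closed and beyond 5. Starts at one of clicks 1 to 4.
- knob_press (a joint): How far the knob is pushed in along its axis, m: 0 out, 0.006 bottom. A gate between closed and 1 (felt 4 deg from either click) blocks turning unless the knob is pushed in 0.0035 or more. The spring takes 6 N to start, 11 N at the bottom, and returns the knob when let go, unless it is caught under the gate half-way. Elsewhere it turns pushed in or out.
- sample_cell: Clear glass sample cell, 213 mm tall, 10 mm stem over a 20 mm bulb, standing loosely in one of the wells (50 mm deep), its stem rising 163 mm above the deck; origin at the centre of its foot, on the well's floor. Leave it.
- well_1 (a point): Centre of the mouth of well 1 at deck height (115 mm above the bench); wells are counted 1 to 5 from the left as seen from the robot; the selector stands at 1 click from closed (0.524 rad) for this well.
- well_2 (a point): Centre of the mouth of well 2 at deck height (115 mm above the bench); wells are counted 1 to 5 from the left as seen from the robot; the selector stands at 2 clicks from closed (1.047 rad) for this well.
- well_3 (a point): Centre of the mouth of well 3 at deck height (115 mm above the bench); wells are counted 1 to 5 from the left as seen from the robot; the selector stands at 3 clicks from closed (1.571 rad) for this well.
- well_4 (a point): Centre of the mouth of well 4 at deck height (115 mm above the bench); wells are counted 1 to 5 from the left as seen from the robot; the selector stands at 4 clicks from closed (2.094 rad) for this well.
- well_5 (a point): Centre of the mouth of well 5 at deck height (115 mm above the bench); wells are counted 1 to 5 from the left as seen from the robot; the selector stands at 5 clicks from closed (2.618 rad) for this well.
- plug_1: Dark rubber blanking plug in an unused well, 27 mm wide head standing 11 mm above the deck; origin at the centre of its foot, 22 mm below the deck. Leave it.
- plug_2: Dark rubber blanking plug in an unused well, 27 mm wide head standing 11 mm above the deck; origin at the centre of its foot, 22 mm below the deck. Leave it.
- plug_3: Dark rubber blanking plug in an unused well, 27 mm wide head standing 11 mm above the deck; origin at the centre of its foot, 22 mm below the deck. Leave it.
- plug_4: Dark rubber blanking plug in an unused well, 27 mm wide head standing 11 mm above the deck; origin at the centre of its foot, 22 mm below the deck. Leave it.
- beaker: Small glass beaker, 45 mm wide, 54 mm high, left of the manifold; origin under its centre. Bystander.
- timer: Digital timer, 24 x 62 x 58 mm, right of the manifold; origin under its centre. Bystander.
- bottle: Brown reagent bottle, 56 mm wide, 100 mm high, right of the manifold and behind the timer; origin under its centre. Bystander.
Mind the look-alikes: they are no part of the job. Leave any turquoise look-alike of the sample_cell alone.

How it is judged:
On the way:
1. the selector stands at closed with its knob sprung out (value of joint selector below 0.12 rad and value of joint knob_press below 0.0015 m), for 0.2 s.
At the end, for the whole second after the job is handed in: the selector rests within 0.13 rad of the click of the well that holds the sample cell (clicks counted from closed, wells from the left), with its knob sprung out (less than 1.5 mm in) (((horizontal distance between sample_cell and well_1 below 0.012 m and value of joint selector between 0.3936 and 0.6536 rad) or (horizontal distance between sample_cell and well_2 below 0.012 m and value of joint selector between 0.9172 and 1.1772 rad) or (horizontal distance between sample_cell and well_3 below 0.012 m and value of joint selector between 1.4408 and 1.7008 rad) or (horizontal distance between sample_cell and well_4 below 0.012 m and value of joint selector between 1.9644 and 2.2244 rad) or (horizontal distance between sample_cell and well_5 below 0.012 m and value of joint selector between 2.488 and 2.748 rad)) and value of joint knob_press below 0.0015 m and velocity of joint selector between -0.05 and 0.05 rad/s); the robot touches nothing.
It fails at once if the sample cell was moved by more than 15 mm or tilted by more than 0.2 rad (distance of sample_cell from where it was at the start of the episode above 0.015 m or angle between sample_cell's own z axis and vertical above 0.2 rad).
It fails at once if a plug was moved by more than 15 mm (distance of any of plug_1, plug_2, plug_3, plug_4 from where it was at the start of the episode above 0.015 m).
It fails at once if the beaker, timer or bottle was moved by more than 30 mm (distance of any of beaker, timer, bottle from where it was at the start of the episode above 0.03 m).
It also fails if it takes over 72 s, if anything falls off the work surface, if the arm or the gripper's body presses on something with over 40 N, if the wrist force passes 120 N, or if a joint passes its speed limit or range.

ROBOT

A 6-joint arm with a two-finger parallel gripper is mounted at the origin on a cart in front of the work surface, level with it; the furniture and walls round the work are solid. World frame = base frame: x ahead of the robot, y to its left, z up, the work surface at z = 0. Lengths are in m, angles in rad, forces in N, time in s.
With the tool pointing down it reaches from about 0.3 to 0.85 m from the base axis. Payload 5.4 kg.
Tool frame: the origin (TCP) lies between the finger pads, 19 mm behind the fingertips; this is the grasp point; z points along the fingers, y is the line along which they close (so a half turn about z gives the same grasp; the last joint's range is limited). The gripper opens to 85 mm and grips with 20 to 120 N. Pads are 22 mm wide; open, the fingers measure 114 mm over their backs; the gripper's body (76 mm by 85 mm) begins 54 mm behind the grasp point. The pads swing forward as they close: fully open they stand 13 mm farther back than shut.
Start: joints at [1.056, 0.158, 1.597, -0, 1.386, -0.21], TCP at [0.173, 0.548, 0.25] pointing down, gripper open.
Joint ranges: [-2.91, 2.91], [-0.94, 2.29], [0.18, 2.7], [-1.29, 4.43], [0.17, 2.64], [-3, 3]. Speed limits (rad/s): [2.57, 2.57, 3.14, 3.14, 3.14, 3.14].

INTERFACE

Orientations are given as a 3x3 rotation matrix whose columns are the frame's x, y, z axes.
In Python, from plant import robot gives the robot as it stands. The module is installed in compiled form; this text tells all that it offers.
- The arm moves only by the tool carry_out, never from a script. Its argument "deltas" is a list of rows, each a list of 5 numbers: the shift along the tool's x, y, z in mm, then the turn about the tool's z in degrees, then the finger opening in mm, from 0 to 85.4. A call has 1 to 12 rows; each row is the pose to reach, as a shift and turn from the pose commanded when the call began, along the tool's axes at that moment; what a row does not reach only later rows make up. A row lasts 1/12 s, in which the tool goes at most 41.7 mm and 7.16 degrees, less where a joint would pass 70% of its speed; a pose out of reach is approached as far as the arm can. A call with a gripper value outside its range is refused whole. The fingers move at their own pace and stop on an object; the grip force is fixed at half the most. Time passes only in rows, so rows that repeat a pose let the fingers close. It gives the time, the measured TCP pose, the force, the opening and the grip force at its end, in the units of the state.
- robot.sense(): the state, without advancing time (a new reading comes with each control period).
- robot.snapshot(name): name is "scene" or "top" or "wrist"; returns (picture, depth): 480x640x3 uint8, blue, green, red; 480x640 float32, m along the optical axis (not along the pixel's ray), 0 where there is no reading.
- robot.get_calibration(name): a dict with "fx", "fy", "cx", "cy" (pixels), "extrinsics" (4x4, takes a point from camera to world coordinates). Camera axes: x right, y down, z forward; pixel columns grow to the right and rows downward; lengths in m; the calibration is good to about 2 mm. A picture is of the moment at which its call begins: read the wrist's pose just before it. get_calibration takes no time and is no camera call; for the wrist camera it gives the pose at the moment of the call.
- robot.job_done(): hands the job in; it is judged then, once.
The state is a dict: "time_s": time; "q": joint angles; "joint_vel": joint speeds; "joint_torque": joint torques, N m; "tcp_pos": TCP position; "ee_rot": TCP orientation; "wrist_force": force on the tool from outside, world axes, zero at the start; "torque": the same for the moment, N m; "finger_gap": finger opening in m; "grasp_force": force on a finger pad.
Only numpy, scipy, OpenCV 4.12 (cv2) and the standard library are available. Lean on these libraries where they do the work, as an engineer would, in place of code of your own. Each camera call takes 0.05 s, during which the arm holds its last target. There are 200 camera calls.

## Working session

There is one attempt and no reset: what is moved stays moved. The work goes in short steps, Python scripts to look and compute and a tool call to move; the robot and the scene stay as the last step left them, time stands still between calls to the robot, and variables do not carry over. Pictures are saved under pics/ and viewed, at most 10 in all, crops included, and the job is handed in when it is done.

Besides the shell and the picture viewer there is one more tool, called after "Request:" by a JSON object that holds its "method" and its "body", one argument or row to a line. carry_out: Moves the arm, as the interface text tells. Its arguments: {"type":"object","properties":{"deltas":{"type":"array"}},"required":["deltas"]}

```bash
mkdir -p pics; python3 - <<'E'
from plant import robot
import cv2,numpy as np
s=robot.sense();print(s['time_s'],s['tcp_pos'],s['ee_rot'])
for n in("scene","top"):
    p,d=robot.snapshot(n);cv2.imwrite(f"pics/{n}0.png",p);np.savez(f"pics/{n}0.npz",d=d,p=p)
    c=robot.get_calibration(n);print(n,c)
E
```

```text
0.0 [0.1722777  0.54798059 0.24899283] [[-9.53904081e-01  3.00110164e-01 -9.45748611e-04]
 [ 3.00111389e-01  9.53902691e-01 -1.67652575e-03]
 [ 3.99009726e-04 -1.88307468e-03 -9.99998147e-01]]
scene {'fx': 478.5523670903979, 'fy': 478.5523670903979, 'cx': 319.34732000515737, 'cy': 244.58553906930877, 'extrinsics': array([[ 0.85758078, -0.27064252,  0.4373875 ,  0.07586529],
       [-0.51418284, -0.42946682,  0.74241111, -0.86057449],
       [-0.01308459, -0.86157465, -0.50746223,  0.62918352],
       [ 0.        ,  0.        ,  0.        ,  1.        ]])}
top {'fx': 513.6727416916746, 'fy': 513.6727416916746, 'cx': 311.68700958104273, 'cy': 235.07871033354263, 'extrinsics': array([[ 0.01495681, -0.98590633,  0.16662836,  0.39656162],
       [-0.99987552, -0.0155849 , -0.0024624 , -0.13281336],
       [ 0.00502458, -0.16657078, -0.9860167 ,  0.94632543],
       [ 0.        ,  0.        ,  0.        ,  1.        ]])}
```

View pics/scene0.png

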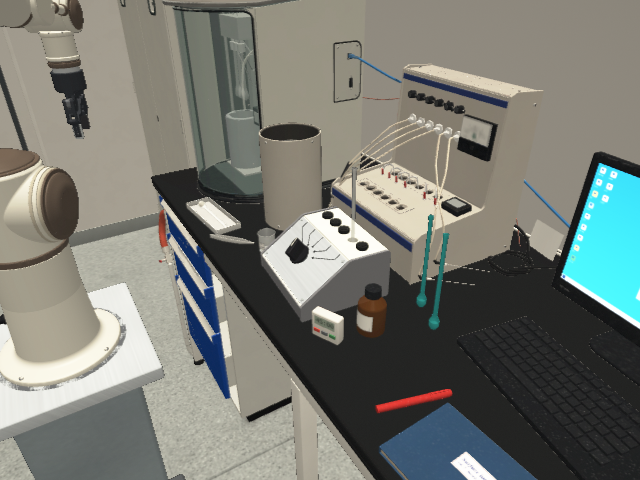

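View pics/top0.png

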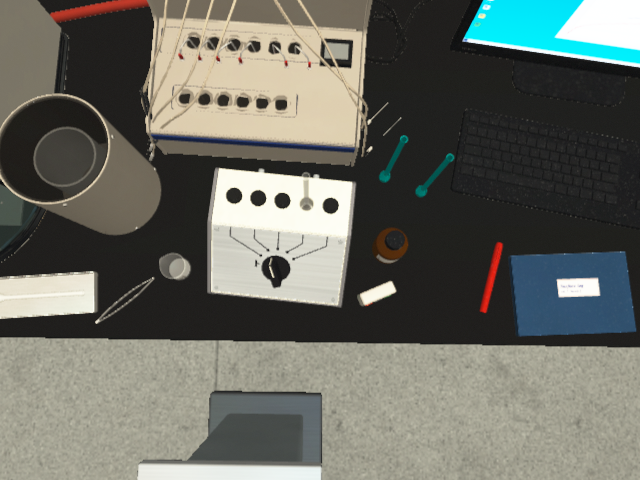

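The manifold is in the top view at x 208–355, y 168–305. Its wells are at about (234,196), (258,198), (282,200), (307,204) and (331,205). The clear cell appears to stand in the 4th, and the turquoise look-alikes lie at (395,160) and (435,175). The knob is at (275,268). I'll enlarge that area to confirm and measure it.

```bash
cat > h.py <<'E'
import numpy as np
from plant import robot
def cloud(n,d):
    c=robot.get_calibration(n);v,u=np.mgrid[0:480,0:640]
    P=np.stack([(u-c['cx'])/c['fx']*d,(v-c['cy'])/c['fy']*d,d],-1)
    E=c['extrinsics'];return P@E[:3,:3].T+E[:3,3]
def pix(n,P):
    c=robot.get_calibration(n);E=c['extrinsics'];q=(np.asarray(P)-E[:3,3])@E[:3,:3]
    return q[...,:2]/q[...,2:]*c['fx']+[c['cx'],c['cy']]
E
python3 - <<'E'
from h import *;import cv2
z=np.load('pics/top0.npz');p,d=z['p'],z['d']
a=cv2.resize(p[160:310,200:360],(800,750),interpolation=cv2.INTER_CUBIC)[:600] 
cv2.imwrite('pics/c1.png',cv2.resize(p[165:310,200:360],(660,598),interpolation=cv2.INTER_CUBIC))
W=cloud('top',d)
for r,c in[(220,225),(220,340),(215,280),(180,280),(250,225),(290,225),(290,330),(250,330),(197,234),(198,258),(200,282),(205,331),(268,275),(280,277)]:print((c,r),W[r,c].round(4))
# panel plane
m=np.zeros(d.shape,bool);m[240:298,218:250]=1;m[245:298,300:335]=1
X=W[m&(d>0)];c=np.median(X,0)
for i in range(3):
    U=np.linalg.svd(X-X.mean(0),full_matrices=False)[2][2];U*=np.sign(U[2]);r=(X-X.mean(0))@U;X=X[abs(r)<.003]
print(U,X.mean(0),'tilt',np.degrees(np.arccos(U[2])),'yaw',np.degrees(np.arctan2(-U[1],-U[0])),len(X),r.std())
# knob points above panel
K=W[250:292,255:300].reshape(-1,3);h=(K-X.mean(0))@U
ey=np.array([U[1],-U[0],0]);ey/=np.linalg.norm(ey);ey*=np.sign(ey[1]);ex=np.cross(ey,U)
for lo,hi in((.005,.02),(.03,.05)):
    Q=K[(h>lo)&(h<hi)];L=np.c_[(Q-X.mean(0))@ex,(Q-X.mean(0))@ey];print(lo,len(Q),L.min(0),L.max(0),L.mean(0),np.median(h[(h>lo)&(h<hi)]))
E
```

```text
(225, 220) [0.5595 0.0079 0.1175]
(340, 220) [ 0.5626 -0.1811  0.1172]
(280, 215) [ 0.5692 -0.0823  0.1184]
(280, 180) [ 0.6296 -0.0805  0.1146]
(225, 250) [0.5134 0.0102 0.0911]
(225, 290) [0.4492 0.0148 0.0452]
(330, 290) [ 0.3966 -0.1328  0.9463]
(330, 250) [ 0.5147 -0.1657  0.1016]
(234, 197) [ 0.5962 -0.0068  0.127 ]
(258, 198) [ 0.5953 -0.046   0.1266]
(282, 200) [ 0.5918 -0.0856  0.1298]
(331, 205) [ 0.5857 -0.1657  0.1257]
(275, 268) [ 0.4817 -0.0763  0.1174]
(277, 280) [ 0.4627 -0.0798  0.1127]
[-0.58066983  0.05241227  0.81245031] [ 0.48480284 -0.07729864  0.07623161] tilt 35.66397128980005 yaw -5.157640512072277 3278 0.0011478126323128655
0.005 363 [-0.01304555 -0.02120964] [0.03050635 0.02499846] [0.01205605 0.00016793] 0.013844215971718598
0.03 231 [-0.01083054 -0.00973948] [0.02933916 0.01382294] [0.01025551 0.00196951] 0.04122131826356311
```

View pics/c1.png

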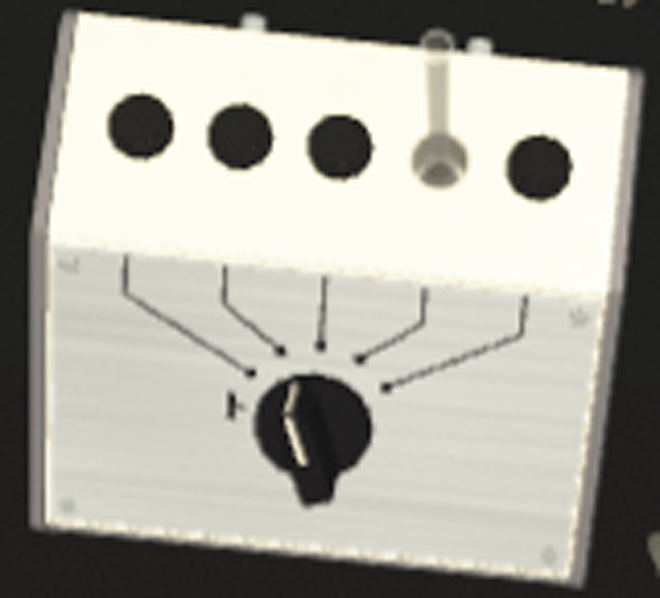

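The crop confirms it: the clear stem rises from the 4th well from the left (435,160), and wells 1, 2, 3 and 5 carry dark plugs. The knob skirt is centred at about (313,425). The white line is at the up-slope end of the bar and leans left, so it is at click 2 or 3. I'll bring the wrist camera closer.

Request:
{"method": "carry_out", "body": {
  "deltas": [
    [-420,-526,-20,130,85],
    [-420,-526,-20,130,85],
    [-420,-526,-20,130,85],
    [-420,-526,-20,130,85],
    [-420,-526,-20,130,85],
    [-420,-526,-20,130,85],
    [-420,-526,-20,130,85],
    [-420,-526,-20,130,85],
    [-420,-526,-20,130,85],
    [-420,-526,-20,130,85],
    [-420,-526,-20,130,85],
    [-420,-526,-20,130,85]
  ]
}}

```text
time_s: 1.1
tcp_pos: [0.3528, 0.0804, 0.2648]
ee_rot: [[0.238, 0.971, 0.001], [0.971, -0.238, 0.0], [0.0, 0.001, -1.0]]
wrist_force: [1.2, -0.2, -0.0]
finger_gap: 0.0849
grasp_force: 0.0
```

```bash
python3 - <<'E'
from h import *;import cv2
z=np.load('pics/top0.npz');p,d=z['p'],z['d']
c=robot.get_calibration('top');E=c['extrinsics']
def ray(px,z0):
    r=E[:3,:3]@np.array([(px[0]-c['cx'])/c['fx'],(px[1]-c['cy'])/c['fy'],1]);return E[:3,3]+r*(z0-E[2,3])/r[2]
g=cv2.cvtColor(p,cv2.COLOR_BGR2GRAY)
m=(g<90).astype(np.uint8);m[:180]=0;m[300:]=0;m[:,:218]=0;m[:,345:]=0
n,l,st,ce=cv2.connectedComponentsWithStats(m)
for i in range(1,n):
    if st[i,4]>60:print(st[i],ce[i].round(1),ray(ce[i],.126).round(4))
s=robot.sense();print(s['time_s'],s['tcp_pos'],np.degrees(np.arctan2(*s['ee_rot'][[1,0],0])),s['q'])
E
```

```text
[227 188  15  15 180] [233.8 195.1] [ 0.5996 -0.0062  0.126 ]
[251 191  15  15 180] [257.9 197.8] [ 0.5958 -0.0457  0.126 ]
[275 193  15  15 179] [282.  200.1] [ 0.5926 -0.0854  0.126 ]
[323 198  15  15 179] [330.2 205.2] [ 0.5853 -0.1644  0.126 ]
[262 256  28  32 558] [276.  269.5] [ 0.4785 -0.0785  0.126 ]
[218 294  51   6 165] [236.  297.5] [ 0.4329 -0.0163  0.126 ]
1.1 [0.35280018 0.08040819 0.26478705] 76.23606730455857 [-1.13782761e-01 -4.61973464e-01  2.11812846e+00  1.54953546e-04
  1.48485452e+00  1.26429990e-01]
```

Request:
{"method": "carry_out", "body": {
  "deltas": [
    [-143,87,0,44,85],
    [-143,87,0,44,85],
    [-143,87,0,44,85],
    [-143,87,0,44,85],
    [-143,87,0,44,85],
    [-143,87,0,44,85],
    [-143,87,0,44,85],
    [-143,87,0,44,85],
    [-143,87,0,44,85]
  ]
}}

```text
time_s: 1.85
tcp_pos: [0.4041, -0.0765, 0.2646]
ee_rot: [[0.841, 0.542, -0.0], [0.542, -0.841, 0.0], [-0.0, -0.0, -1.0]]
wrist_force: [0.6, -0.6, 0.4]
finger_gap: 0.0851
grasp_force: 0.0
```

```bash
python3 - <<'E'
from h import *;import cv2
s=robot.sense();print(s['time_s'],s['tcp_pos'],np.degrees(np.arctan2(*s['ee_rot'][[1,0],0])),s['q'])
c=robot.get_calibration('wrist');print(c)
p,d=robot.snapshot('wrist');np.savez('pics/w1.npz',p=p,d=d,E=c['extrinsics'])
n=np.array([-.571,.0517,.819]);C=np.array([.493,-.0764,.082])
for k,h in enumerate((0,.042)):print(pix('wrist',C+h*n))
cv2.imwrite('pics/w1.png',p)
E
```

```text
1.85 [ 0.40414437 -0.07653532  0.2646462 ] 32.79793945543227 [-4.82949769e-01 -3.02543083e-01  2.00382377e+00  5.64136608e-07
  1.44060625e+00  5.15414472e-01]
{'fx': 418.09334932503685, 'fy': 418.09334932503685, 'cx': 323.6367228854287, 'cy': 236.35165485745318, 'extrinsics': array([[ 5.43330694e-01, -8.05510387e-01, -2.36526474e-01,
         4.64158458e-01],
       [-8.39518664e-01, -5.21459262e-01, -1.52606198e-01,
        -3.80256325e-02],
       [-4.13042802e-04,  2.81484021e-01, -9.59565826e-01,
         3.88070733e-01],
       [ 0.00000000e+00,  0.00000000e+00,  0.00000000e+00,
         1.00000000e+00]])}
[392.15290563 108.82893301]
[375.88037202 139.46223827]
```

View pics/w1.png

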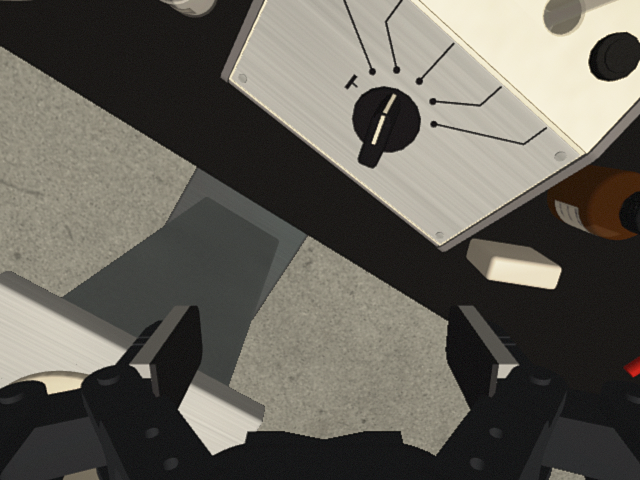

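The knob is at (387,119), and its white line runs from (378,143) to (393,95), towards dot 2 at (397,70). The dots are at (372,71), (397,70), (419,81), (432,101) and (434,124). I'll fit the dot circle to get the axis and check the pointer angle.

```bash
python3 - <<'E'
from h import *;import cv2
from scipy.optimize import least_squares
z=np.load('pics/w1.npz');p,d,E=z['p'],z['d'],z['E'];f,cx,cy=418.0933,323.6367,236.3517
ya=np.radians(-5.16);R0=np.array([[np.cos(ya),-np.sin(ya),0],[np.sin(ya),np.cos(ya),0],[0,0,1]]);t=np.radians(35)
ex=R0@[np.cos(t),0,np.sin(t)];ey=R0@[0,1,0];n=np.cross(ex,ey);print('n',n)
def ray(px,h,C):
    r=E[:3,:3]@np.array([(px[0]-cx)/f,(px[1]-cy)/f,1]);return E[:3,3]+r*((C+h*n-E[:3,3])@n)/(r@n)
v,u=np.mgrid[0:480,0:640];W=np.stack([(u-cx)/f*d,(v-cy)/f*d,d],-1)@E[:3,:3].T+E[:3,3]
C0=np.array([.493,-.0764,.082])
pts=[W[r,c] for c,r in[(270,70),(320,110),(450,200),(480,180),(420,200),(500,90),(540,170),(310,60)]]
print('h panel rel C0 wrist',[(round(float((q-C0)@n)*1e3,1)) for q in pts])
zt=np.load('pics/top0.npz');Wt=cloud('top',zt['d']);print('top',np.median((Wt[255:295,222:250]-C0)@n),np.median((Wt[255:290,305:330]-C0)@n))
h0=np.median([(q-C0)@n for q in pts]);C=C0+h0*n
D=[(372,71),(397,70),(419,81),(432,101),(434,124)]
L=np.array([[(ray(q,0,C)-C)@ex,(ray(q,0,C)-C)@ey] for q in D])
a=np.radians(np.arange(30,151,30));fun=lambda q:(L-np.c_[q[0]+q[2]*np.sin(a+q[3]),q[1]+q[2]*np.cos(a+q[3])]).ravel()
s=least_squares(fun,[0,0,.035,0]);print('fit',s.x,abs(s.fun).max())
P=C+s.x[0]*ex+s.x[1]*ey;print('panel_centre',P,'grip',P+.035*n,'top',P+.042*n)
A,B=[ray(q,.042,P)-P for q in((378,143),(385,115))];b=B-A;print('theta',np.degrees(np.arctan2(b@ex,b@ey)))
print([((q@ex).round(4),(q@ey).round(4)) for q in(A,B)])
K=W[85:170,350:425].reshape(-1,3);h=(K-P)@n;Q=K[h>.034]-P;print(len(Q),np.median(Q@n),[(np.percentile(Q@e,[2,98])) for e in(ex,ey)])
E
```

```text
n [-0.57125198  0.05158592  0.81915204]
h panel rel C0 wrist [-1.8, -2.1, -2.2, -2.9, -0.4, -1.1, -3.0, -1.2]
top 6.972577284307726e-05 -7.530715069211492e-05
fit [-0.00567999 -0.00096611  0.03208572 -0.00133628] 0.00044916732825271005
panel_centre [ 0.48937107 -0.07704234  0.07717639] grip [ 0.46937725 -0.07523683  0.10584671] top [ 0.46537848 -0.07487573  0.11158077]
theta 64.25005831311977
[(np.float64(0.0033), np.float64(-0.0019)), (np.float64(0.0217), np.float64(0.0069))]
1293 0.04202160139330498 [array([-0.01628414,  0.0229871 ]), array([-0.00997807,  0.01202021])]
```

The fit is consistent with the given sizes: the bar top lies 42 mm off the panel, the dots fit within 0.5 mm, and the pointer at about 60° means click 2. The grip point is at about (0.469, -0.075, 0.106). The tool can only stay vertical, so I'll take a shallow grip near the top of the bar.

Request:
{"method": "carry_out", "body": {
  "deltas": [
    [30,18,0,4,45],
    [54.5,33.5,0,8,45],
    [54.5,33.5,0,8,45],
    [54.5,33.5,35,8,45],
    [54.5,33.5,70,8,45],
    [54.5,33.5,100,8,45],
    [54.5,33.5,120,8,45],
    [54.5,33.5,135,8,45],
    [54.5,33.5,144,8,45],
    [54.5,33.5,144,8,45],
    [54.5,33.5,144,8,45]
  ]
}}

```text
time_s: 2.82
tcp_pos: [0.4684, -0.0756, 0.1213]
ee_rot: [[0.909, 0.417, 0.0], [0.417, -0.909, -0.0], [0.0, 0.0, -1.0]]
wrist_force: [-1.0, -0.9, 0.5]
finger_gap: 0.0451
grasp_force: 0.0
```

Request:
{"method": "carry_out", "body": {
  "deltas": [
    [0,0,0,0,5],
    [0,0,0,0,5],
    [0,0,0,0,5],
    [0,0,0,0,5],
    [0,0,0,0,5],
    [0,0,0,0,5],
    [0,0,0,0,5]
  ]
}}

```text
time_s: 3.4
tcp_pos: [0.4685, -0.0765, 0.1216]
ee_rot: [[0.909, 0.416, 0.001], [0.416, -0.909, -0.002], [-0.0, 0.002, -1.0]]
wrist_force: [-3.4, -1.4, 5.3]
finger_gap: 0.0139
grasp_force: 60.2
```

Request:
{"method": "carry_out", "body": {
  "deltas": [
    [0,0,0,-5,5],
    [0,0,0,-10,5],
    [0,0,0,-15,5],
    [0,0,0,-20,5],
    [0,0,0,-25,5],
    [0,0,0,-29,5],
    [0,0,0,-29,5],
    [0,0,0,-29,5]
  ]
}}

```text
time_s: 4.07
tcp_pos: [0.4691, -0.0778, 0.1222]
ee_rot: [[0.593, 0.805, 0.002], [0.805, -0.593, -0.005], [-0.002, 0.004, -1.0]]
wrist_force: [-4.6, -6.2, 6.8]
finger_gap: 0.0134
grasp_force: 67.4
```

```bash
cat >> h.py <<'E'
def look(name):
    import cv2
    s=robot.sense();print(s['time_s'],s['tcp_pos'].round(4),np.degrees(np.arctan2(*s['ee_rot'][[1,0],0])).round(2),s['finger_gap'],s['wrist_force'].round(1),s['torque'].round(2))
    n=np.array([-.57125,.05159,.81915]);C=np.array([.4894,-.0770,.0785]);a,b=pix('wrist',C),pix('top',C);print(a,b)
    p=robot.snapshot('wrist')[0];t=robot.snapshot('top')[0]
    def cr(p,c,w):
        x,y=int(min(max(c[0],w),640-w)),int(min(max(c[1],w),480-w));return cv2.resize(p[y-w:y+w,x-w:x+w],(400,400),interpolation=cv2.INTER_CUBIC)
    cv2.imwrite(f'pics/{name}.png',np.hstack([cr(p,a,110),cr(t,b,40)]))
E
python3 -c "from h import *;look('k1')"
```

```text
4.0667 [ 0.4691 -0.0778  0.1222] 53.63 0.013394010170204139 [-4.6 -6.2  6.8] [-1.59  0.59 -0.19]
[360.22898831 257.84103945] [277.02336536 265.83610726]
```

View pics/k1.png

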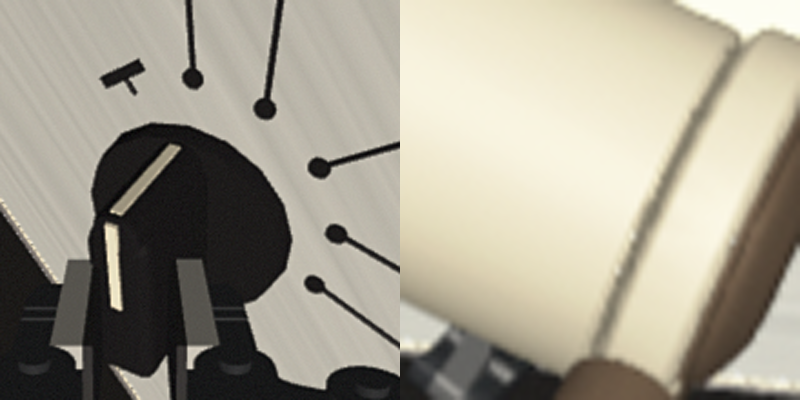

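The bar is held between the pads with its pointer near dot 1, so it stands at click 1. Next I press along the axis.

Request:
{"method": "carry_out", "body": {
  "deltas": [
    [0.7,1.1,1.9,0,5],
    [1.4,2.3,3.8,0,5],
    [2.1,3.4,5.7,0,5],
    [2.1,3.4,5.7,0,5],
    [2.1,3.4,5.7,0,5]
  ]
}}

```text
time_s: 4.58
tcp_pos: [0.4714, -0.0782, 0.1192]
ee_rot: [[0.592, 0.806, -0.005], [0.806, -0.592, -0.004], [-0.006, -0.001, -1.0]]
wrist_force: [-23.9, -3.0, 36.9]
finger_gap: 0.0133
grasp_force: 74.9
```

```bash
cat >> h.py <<'E'
def press():
    n=np.array([-.57125,.05159,.81915]);C=np.array([.4894,-.0770,.0785])
    s=robot.sense();cal=robot.get_calibration('wrist');p,d=robot.snapshot('wrist');E=cal['extrinsics'];v,u=np.mgrid[0:480,0:640]
    W=np.stack([(u-cal['cx'])/cal['fx']*d,(v-cal['cy'])/cal['fy']*d,d],-1)@E[:3,:3].T+E[:3,3]-C
    h=W@n;r=np.linalg.norm(W-h[...,None]*n,axis=-1);g=p.max(2);az=W@np.array([.8158,-.0737,.5736])
    pan=np.median(h[(r>.028)&(r<.045)&(g>120)&(az>0)&(abs(h)<.008)]);m=(r<.022)&(g<70)&(h-pan>.004)&(h-pan<.02)&(az>0)
    print('skirt h mm',np.percentile((h[m]-pan)*1e3,[25,50,75]).round(2),m.sum(),s['wrist_force'].round(1),s['torque'].round(2),s['tcp_pos'].round(4),np.degrees(np.arctan2(*s['ee_rot'][[1,0],0])).round(2))
E
python3 -c "
from h import *
press()"
```

```text
skirt h mm [7.68 8.1  9.83] 3075 [-23.9  -3.   36.9] [-1.05  3.86 -0.14] [ 0.4714 -0.0782  0.1192] 53.7
```

The knob is fully pressed, with the skirt down 6 mm. Now I turn it to closed, easing the pressure slightly.

Request:
{"method": "carry_out", "body": {
  "deltas": [
    [-0.4,-0.7,-1.2,0,5],
    [-0.4,-0.7,-1.2,-5,5],
    [-0.4,-0.7,-1.2,-10,5],
    [-0.4,-0.7,-1.2,-15,5],
    [-0.4,-0.7,-1.2,-20,5],
    [-0.4,-0.7,-1.2,-25,5],
    [-0.4,-0.7,-1.2,-30,5],
    [-0.4,-0.7,-1.2,-33,5],
    [-0.4,-0.7,-1.2,-33,5],
    [-0.4,-0.7,-1.2,-33,5]
  ]
}}

```text
time_s: 5.47
tcp_pos: [0.4727, -0.0769, 0.121]
ee_rot: [[0.058, 0.998, 0.001], [0.998, -0.058, -0.002], [-0.002, 0.001, -1.0]]
wrist_force: [-16.7, 3.2, 34.1]
finger_gap: 0.0132
grasp_force: 66.7
```

```bash
python3 -c "
from h import *
press();look('k2')"
```

```text
skirt h mm [7.66 8.16 9.63] 2664 [-16.7   3.2  34.1] [0.27 2.52 0.01] [ 0.4727 -0.0769  0.121 ] 86.66
5.5167 [ 0.4726 -0.0768  0.121 ] 86.66 0.012730602367921883 [-16.2   2.3  33.7] [0.27 2.48 0.02]
[362.45999966 285.08848875] [277.02336536 265.83610726]
```

View pics/k2.png

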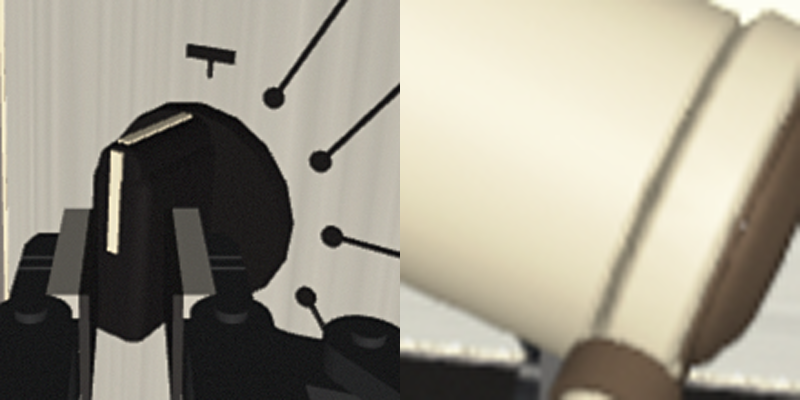

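The bar now points level to the left, at the closed mark, and the knob is pressed. I open the fingers and let it spring out.

Request:
{"method": "carry_out", "body": {
  "deltas": [
    [0,0,0,0,40],
    [0,0,0,0,40],
    [0,0,0,0,40],
    [0,0,0,0,40],
    [0,0,-6,0,40],
    [0,0,-6,0,40],
    [0,0,-6,0,40],
    [0,0,-6,0,40]
  ]
}}

```text
time_s: 6.28
tcp_pos: [0.4717, -0.076, 0.1223]
ee_rot: [[0.059, 0.998, 0.001], [0.998, -0.059, 0.0], [0.0, 0.001, -1.0]]
wrist_force: [0.2, -0.3, 0.2]
finger_gap: 0.0399
grasp_force: 0.0
```

```bash
python3 -c "
from h import *
press();look('k3')"
```

```text
skirt h mm [13.79 14.25 15.11] 2507 [ 0.2 -0.3  0.2] [-0.01  0.02  0.02] [ 0.4717 -0.076   0.1223] 86.59
6.3333 [ 0.4716 -0.076   0.1222] 86.59 0.03973829099760532 [-0.1 -0.2  0.3] [-0.01  0.05 -0.  ]
[364.84623696 285.88471059] [277.02336536 265.83610726]
```

View pics/k3.png

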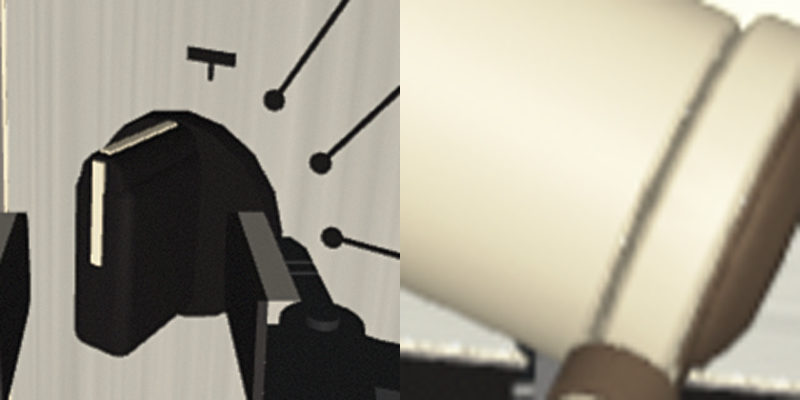

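The knob has sprung out (skirt back at 14 mm) with its pointer at the closed mark. Now I regrip.

Request:
{"method": "carry_out", "body": {
  "deltas": [
    [0,0,0,0,40],
    [0.5,-3,1.5,1.5,40],
    [0.5,-3,1.5,1.5,5],
    [0.5,-3,1.5,1.5,5],
    [0.5,-3,1.5,1.5,5],
    [0.5,-3,1.5,1.5,5],
    [0.5,-3,1.5,1.5,5],
    [0.5,-3,1.5,1.5,5],
    [0.5,-3,1.5,1.5,5]
  ]
}}

```text
time_s: 7.18
tcp_pos: [0.4703, -0.0756, 0.122]
ee_rot: [[0.086, 0.996, 0.005], [0.996, -0.086, -0.001], [-0.0, 0.005, -1.0]]
wrist_force: [5.3, 1.3, 2.7]
finger_gap: 0.0166
grasp_force: 55.0
```

```bash
python3 -c "
from h import *
press()"
```

```text
skirt h mm [13.7  14.1  14.59] 1962 [5.3 1.3 2.7] [ 0.19 -1.25 -0.04] [ 0.4703 -0.0756  0.122 ] 85.07
```

Request:
{"method": "carry_out", "body": {
  "deltas": [
    [0,1.3,1.9,0,5],
    [0,2.6,3.8,0,5],
    [0,4,6,0,5],
    [0,4.3,6.3,0,5],
    [0,4.3,6.3,0,5]
  ]
}}

```text
time_s: 7.65
tcp_pos: [0.4739, -0.076, 0.1168]
ee_rot: [[0.085, 0.996, 0.002], [0.996, -0.085, -0.001], [-0.0, 0.002, -1.0]]
wrist_force: [-2.3, 2.6, 17.0]
finger_gap: 0.0169
grasp_force: 58.6
```

```bash
python3 -c "
from h import *
press();print(robot.sense()['finger_gap'])"
```

```text
skirt h mm [ 7.73  8.2  10.23] 2299 [-2.3  2.6 17. ] [ 0.47  0.08 -0.02] [ 0.4739 -0.076   0.1168] 85.11
0.016815790781408057
```

Request:
{"method": "carry_out", "body": {
  "deltas": [
    [0,0,0,5,5],
    [0,0,0,10,5],
    [0,0,0,15,5],
    [0,0,0,20,5],
    [0,0,0,25,5],
    [0,0,0,30,5],
    [0,0,0,34,5],
    [0,0,0,34,5]
  ]
}}

```text
time_s: 8.37
tcp_pos: [0.4716, -0.0777, 0.1177]
ee_rot: [[0.628, 0.778, -0.005], [0.778, -0.628, -0.004], [-0.007, -0.001, -1.0]]
wrist_force: [-17.9, -3.9, 30.1]
finger_gap: 0.0148
grasp_force: 60.4
```

```bash
python3 -c "
from h import *
press();print(robot.sense()['finger_gap'])"
```

```text
skirt h mm [ 7.74  8.16 10.43] 3138 [-17.9  -3.9  30.1] [-0.62  2.46  0.28] [ 0.4716 -0.0777  0.1177] 51.08
0.015075654723867018
```

Request:
{"method": "carry_out", "body": {
  "deltas": [
    [0,0,0,5,5],
    [0,0,0,10,5],
    [-0.4,-0.6,-1,15,5],
    [-0.8,-1.2,-2,20,5],
    [-1.3,-1.9,-3.3,26,5],
    [-1.3,-1.9,-3.3,32,5],
    [-1.3,-1.9,-3.3,38,5],
    [-1.3,-1.9,-3.3,44,5],
    [-1.3,-1.9,-3.3,50,5],
    [-1.3,-1.9,-3.3,56,5],
    [-1.3,-1.9,-3.3,56,5]
  ]
}}

```text
time_s: 9.33
tcp_pos: [0.4662, -0.0743, 0.1174]
ee_rot: [[0.996, -0.089, -0.012], [-0.089, -0.996, 0.003], [-0.012, -0.002, -1.0]]
wrist_force: [-16.2, 3.2, 16.4]
finger_gap: 0.0117
grasp_force: 60.7
```

```bash
python3 -c "
from h import *
press();look('k4')"
```

```text
skirt h mm [7.82 8.13 8.71] 2676 [-16.2   3.2  16.4] [0.69 2.33 0.09] [ 0.4662 -0.0743  0.1174] -5.09
9.3833 [ 0.4662 -0.0744  0.1174] -4.89 0.01174297377739045 [-16.    2.9  17.3] [0.75 2.31 0.06]
[324.73463863 236.54750523] [277.02336536 265.83610726]
```

View pics/k4.png

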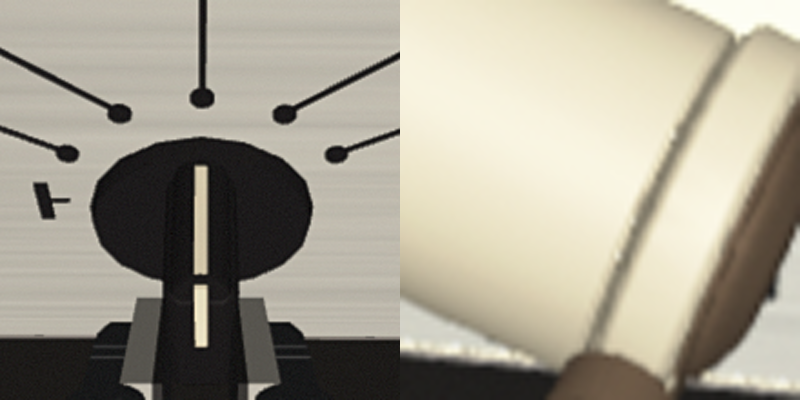

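The pointer is exactly on dot 3. One more click, then release and retreat upwards.

Request:
{"method": "carry_out", "body": {
  "deltas": [
    [0,0,0,5,5],
    [0,0,0,10,5],
    [0,0,0,15,5],
    [0,0,0,20,5],
    [0,0,0,25,5],
    [0,0,0,31,5],
    [0,0,0,31,5],
    [0,0,0,31,5],
    [0,0,0,31,40],
    [0,0,0,31,40],
    [0,0,0,31,40],
    [0,0,0,31,40]
  ]
}}

```text
time_s: 10.48
tcp_pos: [0.4699, -0.0756, 0.1173]
ee_rot: [[0.81, -0.586, -0.002], [-0.586, -0.81, 0.0], [-0.001, 0.001, -1.0]]
wrist_force: [0.7, -0.8, 0.8]
finger_gap: 0.0397
grasp_force: 0.0
```

```bash
python3 -c "
from h import *
press();print(robot.sense()['finger_gap'])"
```

```text
skirt h mm [13.8  14.1  14.51] 2342 [ 0.7 -0.8  0.8] [-0.01  0.02  0.04] [ 0.4699 -0.0756  0.1173] -35.91
0.04012162419050783
```

Released, and the knob is out. Now straight up.

Request:
{"method": "carry_out", "body": {
  "deltas": [
    [0,0,-15,0,40],
    [0,0,-40,0,40],
    [0,0,-70,0,40],
    [0,0,-100,0,40],
    [0,0,-120,0,40],
    [-40,-30,-120,0,40],
    [-60,-40,-120,0,40],
    [-60,-40,-120,0,40],
    [-60,-40,-120,0,40]
  ]
}}

```text
time_s: 11.28
tcp_pos: [0.4449, -0.0072, 0.2377]
ee_rot: [[0.811, -0.585, -0.0], [-0.585, -0.811, -0.0], [0.0, 0.0, -1.0]]
wrist_force: [0.8, -0.5, 0.4]
finger_gap: 0.0397
grasp_force: 0.0
```

```bash
python3 -c "
from h import *
look('k5');import cv2
cv2.imwrite('pics/k5w.png',robot.snapshot('wrist')[0])"
```

```text
11.2833 [ 0.4449 -0.0072  0.2377] -35.79 0.039667413661997865 [ 0.8 -0.5  0.4] [-0.06 -0.04  0.07]
[370.55781415 105.08213318] [277.02336536 265.83610726]
```

View pics/k5w.png

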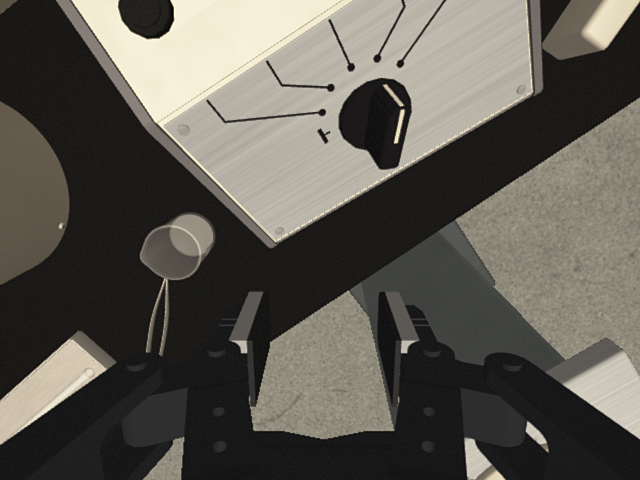

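The knob stands free and points up-slope to the right. I'll check the angle from the white line on its top, (397,143) to (403,110).

```bash
python3 - <<'E'
from h import *
P=np.array([.4894,-.0770,.0785]);n=np.array([-.57125,.05159,.81915]);ex=np.array([.8158,-.0737,.5736]);ey=np.array([.09,.9959,0])
for c in range(1,6):
    t=np.radians(30*c);b=ex*np.sin(t)+ey*np.cos(t);print(c,pix('wrist',P+.042*n+.0*b).round(),pix('wrist',P+.042*n+.021*b).round(),pix('wrist',P+.016*n+.023*b).round())
E
```

```text
1 [395. 144.] [362. 148.] [343. 124.]
2 [395. 144.] [369. 131.] [350. 106.]
3 [395. 144.] [384. 117.] [366.  92.]
4 [395. 144.] [403. 111.] [385.  85.]
5 [395. 144.] [419. 114.] [402.  88.]
```

The line runs (397,143) → (403,110) → (385,85), which matches click 4 exactly. Handing in.

```bash
python3 -c "
from plant import robot
print(robot.job_done())"
```

```text
the job is handed in; nothing more can be done
None
```

I turned the selector back to closed and let the knob spring out there, then turned it clockwise to click 4, for the cell in well 4, and released it sprung out. The job is handed in, but the hand-in returned no verdict.

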